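Key the loose end of the reagent shelf

TASK

The plywood reagent shelf on the bench is loose at one end. Push the dark wooden wedge, flat side down and thin end first, by hand into the empty slot of that end's tenon and let go of it, then take the mallet and drive the wedge in with several light taps, drawing the mallet clear each time, until it has pulled the shelf board right down and one more tap no longer moves it. Do not hit so hard that the wedge splits (keep every blow under 60 N), leave the other things on the bench alone, and lay the mallet back flat on its blue mat.

Things in the scene. Friction and masses are not known exactly. Their poses are not given: they have to be found in the camera images.
- rack: Fixed plywood knock-down shelf. Origin on the bench under the middle of the loose end panel; x across the shelf, y along it from the loose end to the far end, z up. End panels 160 mm deep, 18 mm thick, at y = 0 (loose) and y = 320 mm (already wedged: leave it). Board top 100 mm above the bench when fully down.
- board: The shelf board, 170 mm deep (x), 430 mm long, 18 mm thick, from y = -45 to 385 mm of the rack. It pivots at its far end (origin there) and, being bowed, springs up 4 to 5 mm at the loose end. Pressing it down at the loose tenon takes 0 N at first and about 11 N when fully down.
- tenon_mid (a point): Middle of the loose end panel's tenon, nominally level with the lowered board's top, axes as rack. The tenon comes up through the board: 60 mm wide (x), 18 mm thick (y), 45 mm high above the board. Its slot goes right through along y, 28 mm wide; floor = board top; the roof slopes down 1:8 towards +y, like the wedge, 21 mm above the lowered board at mid-thickness.
- slot (a point): Mouth of the empty slot: middle of its width on the tenon's outer face (y = -9 mm of the rack), 100 mm above the bench. The wedge goes in along +y. The roof is up to 1 mm higher or lower from shelf to shelf, so the wedge's butt stops 46 to 62 mm outside the tenon's mid-plane: only tapping tells.
- board_end (a point): Middle of the board's top edge at its loose end (y = -45 mm of the rack). 104 to 105 mm above the bench while the board is up, 100 mm when fully down.
- wedge_mid (a point): Loose wedge, dark wood, 128 mm long, 24 mm wide, 12 mm thick at the thin end, 28 mm at the butt (taper 1:8, slope on the upper side), 50 g. Point at mid-length and mid-width, 10 mm above the flat underside; x to the thin end, z up. It lies flat side down on the bench. Friction keeps it where it is left in the slot.
- wedge_tip (a point): Middle of the wedge's thin end face, 64 mm along x from wedge_mid, 6 mm above its underside.
- wedge_butt (a point): Middle of the wedge's thick end face (the one to hit), 24 mm wide, 28 mm high, 64 mm behind wedge_mid, 14 mm above the underside. The wedge first touches the slot's roof with this face 75 to 100 mm outside the tenon's mid-plane; from there it is driven on 25 to 40 mm against 2 N, rising to 10 to 15 N, then stops dead.
- mallet_grip (a point): Small mallet, about 350 g, 220 mm long, lying flat on the mat. Point on the handle's axis where to grip, 52 mm from the head's middle, 20 mm above what it lies on; x along the handle to the head, y along the head. Handle 22 mm wide (y), 24 mm high, with a round 40 mm knob at its end 148 mm behind this point.
- mallet_head (a point): Middle of the mallet's head: a black rubber cylinder 40 mm in diameter and 84 mm long along y, with a flat striking face 42 mm to either side of this point. A tap that stops dead on the seated wedge peaks at 30 to 45 N with the mallet moving at 0.1 m/s, 50 to 65 N at 0.17 m/s.
- mat: Fixed blue mat, 270 mm (x) by 130 mm (y), 4 mm thick; origin under its centre. The mallet starts on it with its head about 90 mm to the +x side of the centre.
- bottle_blue: Amber bottle with blue cap, 64 mm wide, 135 mm high, bystander.
- bottle_red: Amber bottle with red cap, same size, bystander.
- bottle_yellow: Amber bottle with yellow cap, same size, bystander.
- beaker: Small glass beaker, 54 mm wide, 70 mm high, bystander.
- marker: Black marker pen, 130 mm long, lying, bystander.
- dropper: Glass dropper with red bulb, 140 mm long, lying, bystander.
- stopper: Brown rubber stopper, 34 mm wide, 28 mm high, bystander.
Not all that is in view belongs to the job. Of the things shaped like the part that bears wedge_mid, the dark wooden one is meant.

How it is judged (in metres and radians):
On the way, in this order (a step that is already met when the one before it is completed fails the run):
1. the wedge stands in the slot thin end first, flat side down, let go, with the board still up (y of wedge_tip in the frame of slot above 0.02 m and x of wedge_tip in the frame of slot between -0.006 and 0.006 m and angle between the x axis of wedge_mid and the y axis of rack, either way round below 0.15 rad and angle between wedge_mid's own z axis and vertical below 0.2 rad and contact force between the fingers and wedge below 0.1 N and z of board_end in the frame of rack above 0.1015 m), for 0.2 s.
2. a first tap of the mallet on the wedge while the board is still up (contact force between mallet and wedge above 1 N and z of board_end in the frame of rack above 0.1015 m).
3. the mallet drawn clear again with the board not yet down (taps, not one push) (contact force between mallet and wedge below 0.05 N and z of board_end in the frame of rack above 0.1012 m), for 0.05 s.
4. the board driven right down (within 0.5 mm) and staying down with the mallet clear (contact force between mallet and wedge below 0.05 N and z of board_end in the frame of rack below 0.1005 m), for 0.2 s.
5. one more tap, which no longer moves it (contact force between mallet and wedge above 4 N and z of board_end in the frame of rack below 0.1005 m).
At the end, for the whole second after the job is handed in: The wedge is tight in the slot, the shelf board is within 0.5 mm of fully down at its loose end, and the mallet lies flat and still on the mat (its grip point within 50 mm of the mat's middle line) (z of board_end in the frame of rack below 0.1005 m and y of wedge_tip in the frame of slot above 0.04 m and contact force between wedge and anything else above 3 N and linear speed of each of wedge, mallet below 0.01 m/s and x of mallet_grip in the frame of mat between -0.08 and 0.12 m and y of mallet_grip in the frame of mat between -0.05 and 0.05 m and height (world z) of each of mallet_grip, mallet_head below 0.035 m); the robot touches nothing.
It fails at once if the wedge is hit or pushed with more than 60 N by the mallet (it splits) (contact force between mallet and wedge above 60 N).
It fails at once if a bystander is moved more than 30 mm (distance of any of bottle_blue, bottle_red, bottle_yellow, beaker, marker, dropper, stopper from where it was at the start of the episode above 0.03 m).
It also fails if it takes over 72 s, if anything falls off the work surface, if the arm or the gripper's body presses on something with over 40 N, if the wrist force passes 120 N, or if a joint passes its speed limit or range.

ROBOT

A 6-joint arm with a two-finger parallel gripper is mounted at the origin on the work surface. World frame = base frame: x ahead of the robot, y to its left, z up, the work surface at z = 0. Lengths are in m, angles in degrees, forces in N, time in s.
With the tool pointing down it reaches from about 0.375 to 0.9 m from the base axis. Payload 3.1 kg.
Tool frame: the origin (TCP) lies at the very end of the fingers, on their centre line; the grasp point (between the pads) lies 19 mm behind it; z points along the fingers, y is the line along which they close (so a half turn about z gives the same grasp; the last joint's range is limited). The gripper opens to 87 mm and grips with 3 to 60 N. Pads are 19 mm wide; open, the fingers measure 117 mm over their backs; the gripper's body (75 mm by 190 mm) begins 51 mm behind the grasp point.
Start: joints at [66.492, 30.224, 82.088, -0, 67.689, -10.227], TCP at [0.144, 0.608, 0.223] pointing down, gripper open.
Joint ranges: [-176.69, 176.69], [-43.24, 126.21], [12.49, 139.97], [-82, 262], [0, 151.66], [-163.58, 163.58]. Speed limits (degrees/s): [159.86, 159.86, 180, 180, 180, 180].

INTERFACE

Orientations are given as a 3x3 rotation matrix whose columns are the frame's x, y, z axes.
In Python, from rig import * gives the robot as it stands.
- The arm moves only by the tool jog_arm, never from a script. Its arguments are lists of equal length, an entry for each row: "delta_pos": the shift along the world's x, y, z in cm, a list of three; "turn": the turn about the world's z in degrees; "grip": the closure, from 0 (fully open) to 1 (shut). In form: {"delta_pos": [[x, y, z], ...], "turn": [turn, ...], "grip": [grip, ...]}. A call has 1 to 12 rows; each row is the pose to reach, as a shift and turn from the pose commanded when the call began; what a row does not reach only later rows make up. A row lasts 1/8 s, in which the tool goes at most 62.5 mm and 10.7 degrees, less where a joint would pass 70% of its speed; a pose out of reach is approached as far as the arm can. A call with a gripper value outside its range is refused whole. The fingers move at their own pace and stop on an object; the grip force is fixed at half the most. Time passes only in rows, so rows that repeat a pose let the fingers close. It gives the time, the measured TCP pose, the force, the opening and the grip force at its end, in the units of the state.
- read_state(): the state, without advancing time (a new reading comes with each control period).
- capture(name): name is "side" or "top" or "wrist"; returns a dict with "color" (420x560x3 uint8, blue, green, red), "fovy" (degrees; the focal length in pixels is half the picture's height over the tangent of half this angle, whatever the lens; pixels are square), "cx", "cy" (the principal point, pixels), "camera_from_world" (4x4, takes a point from world to camera coordinates). Camera axes: x right, y up, looking along -z (the intrinsics and any distortion apply to the point x, -y, -z); pixel columns grow to the right and rows downward; lengths in m; the calibration is good to about 2 mm. A picture is of the moment at which its call begins. There is no depth.
- hand_in(): hands the job in; it is judged then, once.
The state is a dict: "time_s": time; "joint_positions": joint angles; "qvel": joint speeds; "tau": joint torques, N m; "position": TCP position; "tcp_rot": TCP orientation; "force": force on the tool from outside, world axes, zero at the start; "moment": the same for the moment, N m; "opening": opening from 0.0 (shut) to 1.0 (fully open); "grasp_force": force on a finger pad.
Only numpy, scipy, OpenCV 4.12 (cv2) and the standard library are available. Lean on these libraries where they do the work, as an engineer would, in place of code of your own. Each camera call takes 0.05 s, during which the arm holds its last target. There are 200 camera calls.

## Working session

There is one attempt and no reset: what is moved stays moved. The work goes in short steps, Python scripts to look and compute and a tool call to move; the robot and the scene stay as the last step left them, time stands still between calls to the robot, and variables do not carry over. Pictures are saved under pics/ and viewed, at most 10 in all, crops included, and the job is handed in when it is done.

Besides the shell and the picture viewer there is one more tool, called after ">>>" as name(argument=value, ...) on one line, values as JSON. jog_arm: Moves the arm, as the interface text tells. Its arguments: {"type":"object","properties":{"delta_pos":{"type":"array"},"turn":{"type":"array"},"grip":{"type":"array"}},"required":["delta_pos","turn","grip"]}

```bash
mkdir -p pics; cat > h.py <<'E'
from rig import *
import numpy as np, cv2
def snap(n,f):
    c=capture(n); cv2.imwrite(f'pics/{f}.png',c['color']); np.savez(f'{f}.npz',**{k:c[k] for k in c}); return c
def ray(f,u,v):
    c=np.load(f'{f}.npz'); fl=210/np.tan(np.radians(float(c['fovy']))/2)
    T=c['camera_from_world']; d=np.array([(u-c['cx'])/fl,-(v-c['cy'])/fl,-1.0]); R=T[:3,:3]
    return -R.T@T[:3,3], R.T@d
def at(f,u,v,z):
    o,d=ray(f,u,v); return o+d*(z-o[2])/d[2]
def proj(f,p):
    c=np.load(f'{f}.npz'); fl=210/np.tan(np.radians(float(c['fovy']))/2)
    q=c['camera_from_world']@np.append(p,1); return float(c['cx'])+fl*q[0]/-q[2], float(c['cy'])+fl*q[1]/q[2]
E
python3 - <<'E'
from h import *
a=snap('top','t0');b=snap('side','s0');w=snap('wrist','w0')
for c in(a,b,w): print([k for k in c],c['fovy'],c['cx'],c['cy'],np.round(c['camera_from_world'],3).tolist())
cv2.imwrite('pics/t0b.png',cv2.resize(a['color'],(800,600),interpolation=cv2.INTER_CUBIC))
cv2.imwrite('pics/s0b.png',cv2.resize(b['color'],(800,600),interpolation=cv2.INTER_CUBIC))
print(read_state())
E
```

```text
['color', 'fovy', 'cx', 'cy', 'camera_from_world'] 55.42480073470234 282.34473157040907 210.7627698803822 [[-0.02, -1.0, -0.014, -0.064], [0.991, -0.021, 0.135, -0.552], [-0.136, -0.011, 0.991, -1.18], [0.0, 0.0, 0.0, 1.0]]
['color', 'fovy', 'cx', 'cy', 'camera_from_world'] 51.08791897409049 282.2397812377721 207.78628993804347 [[0.999, -0.044, -0.002, -0.554], [0.028, 0.586, 0.81, -0.045], [-0.035, -0.809, 0.587, -1.378], [0.0, 0.0, 0.0, 1.0]]
['color', 'fovy', 'cx', 'cy', 'camera_from_world'] 69.30862821256754 283.71500318179324 206.02626364256344 [[0.23, 0.973, -0.001, -0.626], [-0.941, 0.223, -0.253, 0.03], [-0.246, 0.059, 0.967, -0.389], [0.0, 0.0, 0.0, 1.0]]
{'time_s': 0.15, 'joint_positions': array([ 6.64911746e+01,  3.02683731e+01,  8.21390660e+01,  1.62619024e-04,
        6.76905012e+01, -1.02282426e+01]), 'qvel': array([-0.07321586, -0.10851835, -0.23564301, -0.0207851 , -0.11740123,
        0.04294726]), 'tau': array([ 5.66969939e-04, -4.40429914e+01, -1.76843387e+01,  6.33953582e-02,
        5.52489376e-02, -1.05446566e-04]), 'position': array([0.14332704, 0.60776482, 0.22178137]), 'tcp_rot': array([[-9.73256426e-01,  2.29720396e-01, -6.84263108e-04],
       [ 2.29721211e-01,  9.73255214e-01, -1.56645203e-03],
       [ 3.06116656e-04, -1.68174926e-03, -9.99998539e-01]]), 'force': array([-0.28775024,  0.35871911, -0.57343401]), 'moment': array([ 0.10597209,  0.02735697, -0.002651  ]), 'grasp_force': 0.0, 'opening': 0.9990940418196289}
```

View pics/t0b.png

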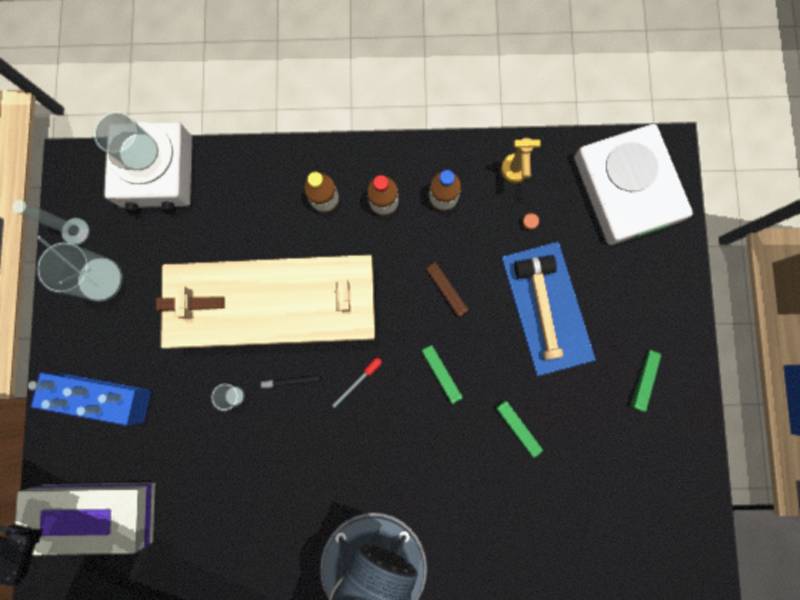

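View pics/s0b.png

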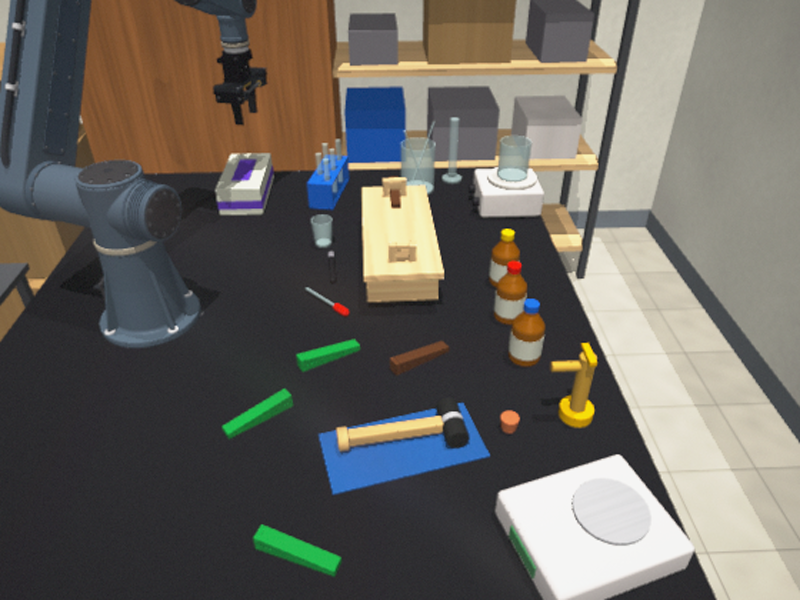

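The top view (800x600) shows the dark wedge at (447,289), the mallet on its mat with the head at (536,266) and the knob at (552,355), and the loose tenon at (343,296). The wedge's thick end needs a closer look.

```bash
python3 - <<'E'
from h import *
t=cv2.imread('pics/t0.png');s=cv2.imread('pics/s0.png')
# top crop 1: cols 220-420 rows 165-265 x4 ; side crop: cols 230-350, rows 155-325? 
A=cv2.resize(t[165:270,220:420],None,fx=4,fy=4,interpolation=cv2.INTER_CUBIC)
cv2.imwrite('pics/c1.png',A)
B=cv2.resize(s[155:325,220:350],None,fx=3.5,fy=3.5,interpolation=cv2.INTER_CUBIC)
cv2.imwrite('pics/c2.png',B)
E
```

```text
(no output)
```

View pics/c1.png

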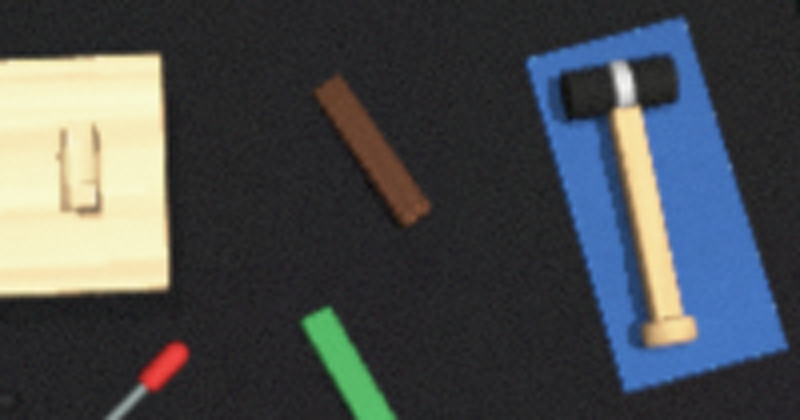

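View pics/c2.png

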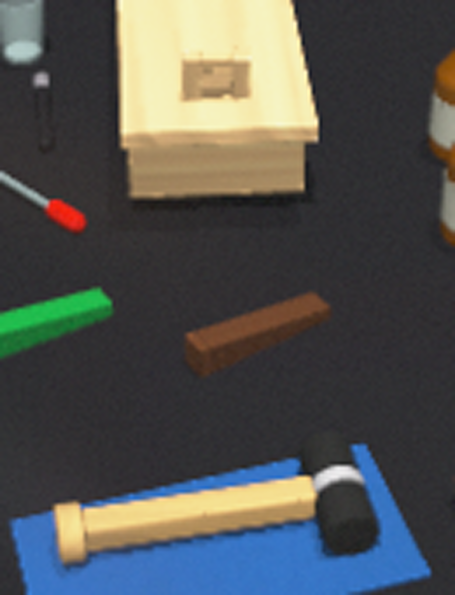

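The thick end of the wedge is the lower-right one in the top view (crop c1 at (415,212)), and the thin end is at (327,84). The board's loose end edge runs from (161,53) to (168,290).

```bash
python3 - <<'E'
from h import *
def P(x,y,z): return np.round(at('t0',220+(x+.5)/4-.5,165+(y+.5)/4-.5,z),4)
for n,a in dict(tip=(327,84,.012),butt=(415,211,.028),b1=(161,53,.1045),b2=(168,290,.1045),headL=(563,95,.024),headR=(677,79,.024),hh=(625,108,.036),hk=(664,318,.036),m1=(527,60,.004),m2=(685,17,.004),m3=(788,347,.004),m4=(625,391,.004),tenA=(61,212,.145),tenB=(98,212,.145),tenC=(98,125,.145)).items(): print(n,P(*a))
def S(x,y,z): return np.round(at('s0',220+(x+.5)/3.5-.5,155+(y+.5)/3.5-.5,z),4)
for n,a in dict(tip=(318,296,.012),butt=(195,343,.028),b1=(123,140,.1045),b2=(318,134,.1045),head=(340,470,.044),tl=(183,58,.149),tr=(248,58,.149),bl=(182,98,.1045),br=(247,98,.1045)).items(): print('S',n,S(*a))
E
```

```text
tip [ 0.6325 -0.1362  0.012 ]
butt [ 0.529  -0.2002  0.028 ]
b1 [ 0.6396 -0.0126  0.1045]
b2 [ 0.4671 -0.0156  0.1045]
headL [ 0.6173 -0.3178  0.024 ]
headR [ 0.628  -0.4063  0.024 ]
hh [ 0.6039 -0.3624  0.036 ]
hk [ 0.4433 -0.3834  0.036 ]
m1 [ 0.6498 -0.2946  0.004 ]
m2 [ 0.6817 -0.4206  0.004 ]
m3 [ 0.4207 -0.4848  0.004 ]
m4 [ 0.3897 -0.3584  0.004 ]
tenA [0.5197 0.0553 0.145 ]
tenB [0.5192 0.0297 0.145 ]
tenC [0.5803 0.0292 0.145 ]
S tip [ 0.6317 -0.1273  0.012 ]
S butt [ 0.5264 -0.1993  0.028 ]
S b1 [ 0.4713 -0.023   0.1045]
S b2 [ 0.6386 -0.0217  0.1045]
S head [ 0.6241 -0.3559  0.044 ]
S tl [0.5248 0.0359 0.149 ]
S tr [0.5812 0.0332 0.149 ]
S bl [0.5233 0.041  0.1045]
S br [0.5811 0.0383 0.1045]
```

>>> jog_arm(delta_pos=[[3.8,-4.5,0],[7.6,-9,0],[11.4,-13.5,0],[15.2,-18,0],[19,-22.5,0],[22.8,-27,0],[26.6,-31.5,0],[30,-36,0],[32,-41,0],[34,-46,0],[36,-51,0],[37,-56,0]], turn=[-9,-18,-27,-36,-45,-54,-63,-72,-81,-90,-99,-108], grip=[0,0,0,0,0,0,0,0,0,0,0,0])

```text
time_s: 1.65
position: [0.5145, 0.0464, 0.2225]
tcp_rot: [[0.524, 0.852, 0.001], [0.852, -0.524, 0.0], [0.0, 0.001, -1.0]]
force: [0.4, 0.4, -0.3]
opening: 0.998
grasp_force: 0.0
```

>>> jog_arm(delta_pos=[[1,-5,0],[2,-10,-1],[3,-15,-3],[3.8,-19,-5],[4.2,-22.8,-7.3],[4.2,-22.8,-7.3],[4.2,-22.8,-7.3]], turn=[-6,-12,-18,-24,-26,-26,-26], grip=[0,0,0,0,0,0,0])

```text
time_s: 2.52
position: [0.5551, -0.1792, 0.1494]
tcp_rot: [[0.841, 0.54, -0.001], [0.54, -0.841, 0.001], [-0.0, -0.001, -1.0]]
force: [-0.1, -0.0, 0.4]
opening: 0.999
grasp_force: 0.0
```

```bash
python3 - <<'E'
from h import *
w=snap('wrist','w1'); cv2.imwrite('pics/w1b.png',cv2.resize(w['color'],(800,600),interpolation=cv2.INTER_CUBIC))
s=read_state(); p=s['position']; R=s['tcp_rot']; print(p, R[:,1])
q=[np.array(proj('w1',p))*800/560, np.array(proj('w1',[p[0],p[1],.0]))*800/560]
print(q)
E
```

```text
[ 0.55539705 -0.17874962  0.14985496] [ 5.41176873e-01 -8.40908633e-01 -5.12962553e-04]
[array([408.10552063, 359.52697741]), array([407.32066843, 278.22054677])]
```

View pics/w1b.png

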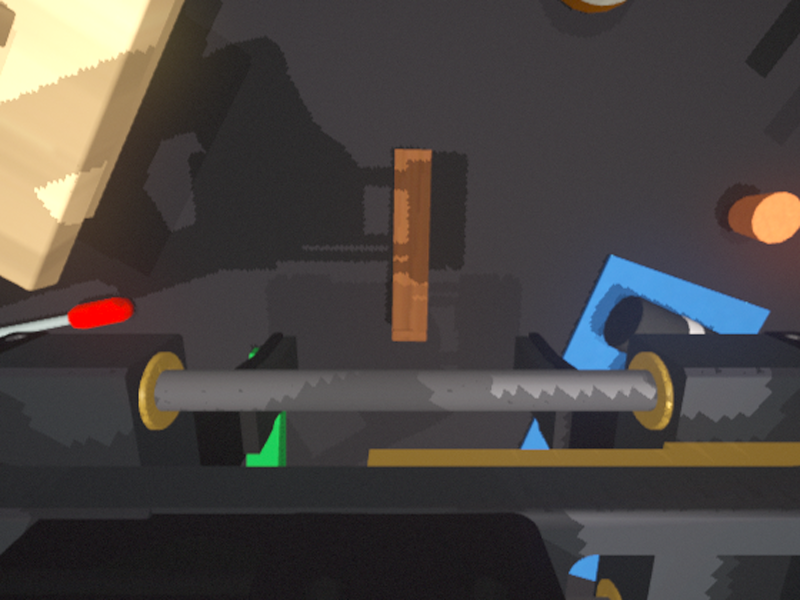

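Wrist view: the wedge runs from its thin end corners (394,150) and (432,150) to its butt corners (391,340) and (427,341), nearly along the camera axis.

```bash
python3 - <<'E'
from h import *
f=.7
tip=at('w1',413*f,150*f,.012); butt=at('w1',409*f,340.5*f,.028)
d=(tip-butt)[:2]; print(tip,butt,np.linalg.norm(d),np.degrees(np.arctan2(d[1],d[0])))
for k in(.03,.035,.04): print(k, (butt[:2]+k*d/np.linalg.norm(d)-read_state()['position'][:2])*100)
# board edge in wrist view
print(at('w1',52*f,286*f,.1045), at('w1',183*f,0,.1045))
E
```

```text
[ 0.63205813 -0.13384233  0.012     ] [ 0.52400434 -0.2002571   0.028     ] 0.1268327430969147 31.57677131988547
0.03 [-0.5834533  -0.57982677]
0.035 [-0.15748365 -0.31800649]
0.04 [ 0.268486   -0.05618622]
[ 0.47720634 -0.0212359   0.1045    ] [ 0.62439949 -0.02237624  0.1045    ]
```

>>> jog_arm(delta_pos=[[-0.1,-0.3,-4],[-0.1,-0.3,-8],[-0.1,-0.3,-12],[-0.1,-0.3,-14],[-0.1,-0.3,-14.4],[-0.1,-0.3,-14.4],[-0.1,-0.3,-14.4],[-0.1,-0.3,-14.4],[-0.1,-0.3,-14.4],[-0.1,-0.3,-14.4]], turn=[-1,-1,-1,-1,-1,-1,-1,-1,-1,-1], grip=[0,0,0,0,0,1,1,1,1,1])

```text
time_s: 3.82
position: [0.5546, -0.1829, 0.0058]
tcp_rot: [[0.851, 0.526, 0.0], [0.526, -0.851, -0.0], [0.0, 0.0, -1.0]]
force: [0.1, -0.0, 0.7]
opening: 0.514
grasp_force: 0.0
```

>>> jog_arm(delta_pos=[[0,0,0],[0,0,0],[0,0,0],[0,0,0],[0,0,0],[0,0,3],[0,0,7],[0,0,10],[0,0,13],[0,0,13]], turn=[0,0,0,0,0,0,0,0,0,0], grip=[1,1,1,1,1,1,1,1,1,1])

```text
time_s: 5.08
position: [0.5561, -0.1835, 0.1379]
tcp_rot: [[0.851, 0.526, 0.005], [0.526, -0.851, -0.003], [0.003, 0.005, -1.0]]
force: [-0.3, -0.8, 0.2]
opening: 0.273
grasp_force: 30.0
```

>>> jog_arm(delta_pos=[[0,0,0],[0,0,0],[-0.5,2,0],[-0.5,4,0],[-0.5,6,0],[-0.5,7.3,0],[-0.5,7.3,0],[-0.5,7.3,0]], turn=[10,20,30,40,50,59,59,59], grip=[1,1,1,1,1,1,1,1])

```text
time_s: 6.08
position: [0.5493, -0.11, 0.1348]
tcp_rot: [[-0.01, 1.0, -0.001], [1.0, 0.01, 0.0], [0.0, -0.001, -1.0]]
force: [0.5, -0.1, -0.4]
opening: 0.272
grasp_force: 30.0
```

```bash
python3 - <<'E'
from h import *
w=snap('wrist','w2'); cv2.imwrite('pics/w2b.png',cv2.resize(w['color'],(800,600),interpolation=cv2.INTER_CUBIC))
s=read_state(); print(s['position'], s['tcp_rot'][:,0])
E
```

```text
[ 0.54944469 -0.11026984  0.13501189] [-1.03184248e-02  9.99946763e-01  1.65892024e-05]
```

View pics/w2b.png

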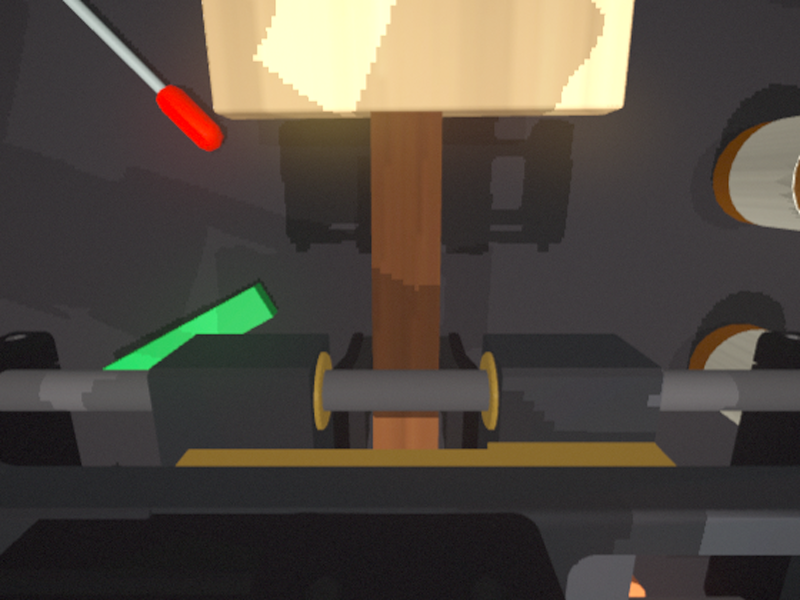

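Wrist view: the board's end edge spans (213,109) to (625,107), and the wedge covers columns 371 to 441 at row 112, with its tip just over the board end.

```bash
python3 - <<'E'
from h import *
f=.7
a=at('w2',213*f,109*f,.1045); b=at('w2',625*f,107*f,.1045); m=(a+b)/2
print(a,b,m,np.linalg.norm(a-b),np.degrees(np.arctan2(b[1]-a[1],b[0]-a[0])))
for v,z in((115,.141),(300,.148)):
  l=370.5 if v==115 else 371.5; r=441 if v==115 else 440
  print(at('w2',l*f,v*f,z),at('w2',r*f,v*f,z),at('w2',(l+r)/2*f,v*f,z))
# refine board edge by code: row profile gradient
g=cv2.imread('pics/w2.png').astype(float).sum(2)
for c in(170,200,230,330,360,400,425): 
  col=g[60:100,c]; i=np.argmin(np.diff(col)); print(c,60+i+.5,at('w2',c,60+i+.5,.1045)[:2].round(4))
for r in(20,40,60,72):
  d=np.diff(g[r]); L=130+np.argmax(d[130:180]); R=400+np.argmin(d[400:470]); A=at('w2',L+.5,r,.1045);B=at('w2',R+.5,r,.1045); print(r,L,R,((A+B)/2)[:2].round(4),np.linalg.norm(A-B))
E
```

```text
[ 0.46890756 -0.01167396  0.1045    ] [ 0.63857284 -0.00927555  0.1045    ] [ 0.5537402  -0.01047475  0.1045    ] 0.16968223142090072 0.8098836733164596
[ 0.53662229 -0.01835267  0.141     ] [ 0.56023744 -0.01812514  0.141     ] [ 0.54843059 -0.0182389   0.141     ]
[ 0.53687302 -0.08069682  0.148     ] [ 0.56123152 -0.08045391  0.148     ] [ 0.54905309 -0.08057536  0.148     ]
170 83.5 [ 0.4809 -0.0155]
200 78.5 [ 0.4988 -0.0126]
230 77.5 [ 0.5165 -0.0119]
330 81.5 [ 0.5756 -0.0135]
360 80.5 [ 0.5932 -0.0128]
400 80.5 [ 0.6169 -0.0126]
425 78.5 [ 0.6315 -0.0113]
20 142 441 [0.5525 0.0187] 0.16868542704920406
40 144 439 [0.5527 0.0085] 0.1689291957831723
60 147 437 [ 0.5532 -0.0021] 0.16859860845672006
72 148 436 [ 0.5533 -0.0085] 0.16898236808321865
```

>>> jog_arm(delta_pos=[[0.4,0,-1.5],[0.4,0,-2.25],[0.4,0,-2.25],[0.4,1,-2.25],[0.4,2,-2.25],[0.4,2.7,-2.25],[0.4,3.4,-2.25],[0.4,4.1,-2.25],[0.4,4.8,-2.25],[0.4,4.8,-2.25]], turn=[0.5,0.5,0.5,0.5,0.5,0.5,0.5,0.5,0.5,0.5], grip=[1,1,1,1,1,1,1,1,1,1])

```text
time_s: 7.38
position: [0.5534, -0.0612, 0.113]
tcp_rot: [[-0.022, 1.0, -0.0], [1.0, 0.022, 0.0], [0.0, -0.0, -1.0]]
force: [0.5, 0.6, -0.7]
opening: 0.273
grasp_force: 30.0
```

```bash
python3 - <<'E'
from h import *
w=snap('wrist','w3'); cv2.imwrite('pics/w3b.png',cv2.resize(w['color'],(800,600),interpolation=cv2.INTER_CUBIC))
s=read_state(); print(s['position'], s['tcp_rot'][:,0],s['force'])
E
```

```text
[ 0.55355742 -0.06153389  0.11304766] [-2.17129719e-02  9.99764240e-01 -1.04267300e-04] [-0.96691044 -0.12860861 -0.12112369]
```

View pics/w3b.png

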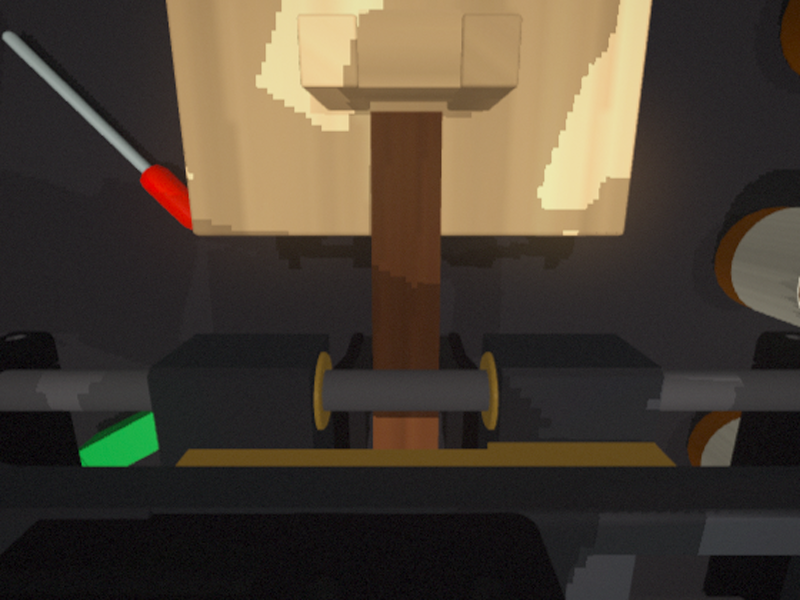

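Wrist view: the tip has entered the slot; the tenon's outer top edge runs from (303,87) to (518,87), and the wedge spans columns 371 to 441 at row 113.

```bash
python3 - <<'E'
from h import *
f=.7
print(at('w3',303*f,87*f,.149),at('w3',518*f,87*f,.149))
print(at('w3',297*f,14*f,.149),at('w3',521*f,14*f,.149))
print('wedge',at('w3',371*f,114*f,.120),at('w3',441*f,114*f,.120))
a=at('w3',190*f,234*f,.1045);b=at('w3',625*f,234*f,.1045);print(a,b,(a+b)/2)
E
```

```text
[0.52397285 0.03289245 0.149     ] [0.58134506 0.03412794 0.149     ]
[0.5230857  0.05011053 0.149     ] [0.58061516 0.05134885 0.149     ]
wedge [0.53990338 0.03056186 0.12      ] [0.56321652 0.03106398 0.12      ]
[ 0.46785855 -0.01269038  0.1045    ] [ 0.63830652 -0.00901614  0.1045    ] [ 0.55308254 -0.01085326  0.1045    ]
```

>>> jog_arm(delta_pos=[[0.1,0,0],[0.1,0.5,0],[0.1,1,0],[0.1,1.5,0],[0.1,2,0],[0.1,2.5,0],[0.1,2.8,0],[0.1,2.8,0]], turn=[0,0,0,0,0,0,0,0], grip=[1,1,1,1,1,1,1,1])

```text
time_s: 8.43
position: [0.5545, -0.0335, 0.113]
tcp_rot: [[-0.022, 1.0, -0.0], [1.0, 0.022, -0.0], [-0.0, -0.0, -1.0]]
force: [-0.7, 0.1, -0.4]
opening: 0.273
grasp_force: 30.0
```

>>> jog_arm(delta_pos=[[0,0,-0.1],[0,0,-0.2],[0,0,-0.2],[0,0,-0.2]], turn=[0,0,0,0], grip=[1,1,1,1])

```text
time_s: 8.93
position: [0.5546, -0.0338, 0.111]
tcp_rot: [[-0.021, 1.0, -0.0], [1.0, 0.021, 0.0], [0.0, -0.0, -1.0]]
force: [-0.1, 0.4, -0.3]
opening: 0.27
grasp_force: 30.0
```

>>> jog_arm(delta_pos=[[0,0,-0.1],[0,0.3,-0.1],[0,0.6,-0.1],[0,0.8,-0.1],[0,0.8,-0.1]], turn=[0,0,0,0,0], grip=[1,1,1,1,1])

```text
time_s: 9.55
position: [0.5545, -0.0254, 0.11]
tcp_rot: [[-0.022, 1.0, -0.0], [1.0, 0.022, 0.0], [0.0, -0.0, -1.0]]
force: [0.2, -0.0, -0.7]
opening: 0.272
grasp_force: 30.0
```

>>> jog_arm(delta_pos=[[0,0.3,0],[0,0.6,0],[0,0.8,0],[0,0.8,0]], turn=[0,0,0,0], grip=[1,1,1,1])

```text
time_s: 10.05
position: [0.5545, -0.0175, 0.11]
tcp_rot: [[-0.022, 1.0, -0.0], [1.0, 0.022, 0.0], [0.0, -0.0, -1.0]]
force: [0.6, 0.4, 0.1]
opening: 0.274
grasp_force: 30.0
```

>>> jog_arm(delta_pos=[[0,0,0],[0,0,0],[0,0,0],[0,0,0],[0,0,0],[0,0,2],[0,0,5],[0,-2,9],[0,-5,13],[0,-8,14]], turn=[0,0,0,0,0,0,0,0,0,0], grip=[0.3,0.3,0.3,0.3,0.3,0.3,0.3,0,0,0])

```text
time_s: 11.3
position: [0.5561, -0.0989, 0.2533]
tcp_rot: [[-0.022, 1.0, 0.006], [1.0, 0.022, -0.002], [-0.002, 0.006, -1.0]]
force: [1.3, 0.3, -0.5]
opening: 0.944
grasp_force: 0.0
```

```bash
python3 - <<'E'
from h import *
w=snap('wrist','w4'); s=snap('side','s4')
B=cv2.resize(s['color'][110:290,230:350],(400,600),interpolation=cv2.INTER_CUBIC)
A=cv2.resize(w['color'],(400,300)); A=np.vstack([A,A*0])
cv2.imwrite('pics/c4.png',np.hstack([A,B]))
s=read_state(); print(s['position'],s['time_s'])
E
```

```text
[ 0.55589502 -0.10075404  0.25204865] 11.4
```

View pics/c4.png

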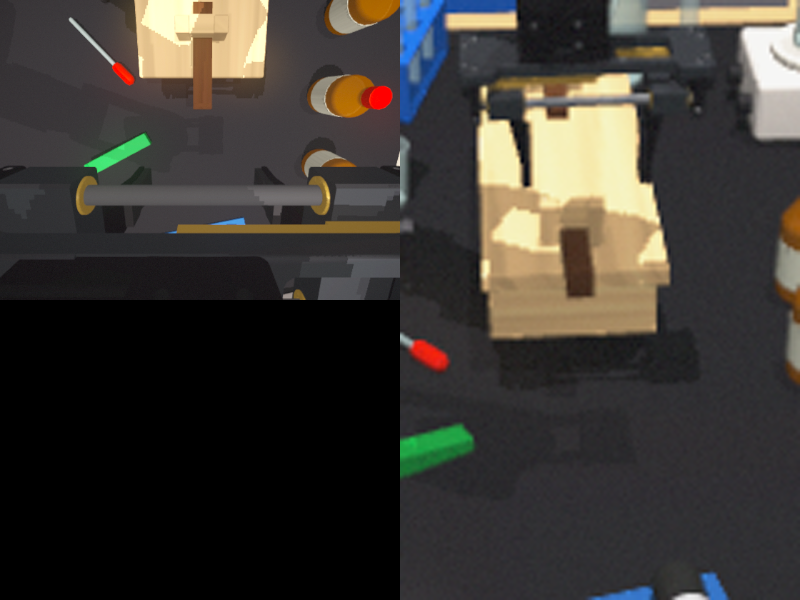

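The wedge now stands through the tenon, straight and let go, with the board still up. Next I fetch the mallet.

>>> jog_arm(delta_pos=[[0,-4,0],[0,-8,0],[0,-12,-1],[0.5,-16,-2],[1,-20,-4],[1.5,-24,-6],[1.6,-27,-8.5],[1.6,-27,-8.5],[1.6,-27,-8.5]], turn=[-10,-20,-30,-40,-50,-60,-70,-80,-84], grip=[0,0,0,0,0,0,0,0,0])

```text
time_s: 12.52
position: [0.5699, -0.3667, 0.1629]
tcp_rot: [[0.993, 0.122, -0.003], [0.122, -0.993, 0.003], [-0.002, -0.003, -1.0]]
force: [1.1, 0.6, -0.7]
opening: 0.996
grasp_force: 0.0
```

```bash
python3 - <<'E'
from h import *
f=1.4
print('butt',at('w4',192.5*f,108*f,.132),at('w4',211.5*f,108*f,.132),'board',at('w4',138*f,78*f,.1045),at('w4',267*f,77*f,.1045))
w=snap('wrist','w5'); cv2.imwrite('pics/w5b.png',cv2.resize(w['color'],(800,600),interpolation=cv2.INTER_CUBIC))
s=read_state(); print(s['position'], s['tcp_rot'][:,0],s['force'])
E
```

```text
butt [ 0.54261165 -0.05086194  0.132     ] [ 0.56708095 -0.05034852  0.132     ] board [ 0.46689481 -0.01424144  0.1045    ] [ 0.64291443 -0.00910704  0.1045    ]
[ 0.57008663 -0.36651969  0.16327448] [ 0.9925789   0.12158949 -0.0017657 ] [0.04831365 0.01708283 0.07561065]
```

View pics/w5b.png

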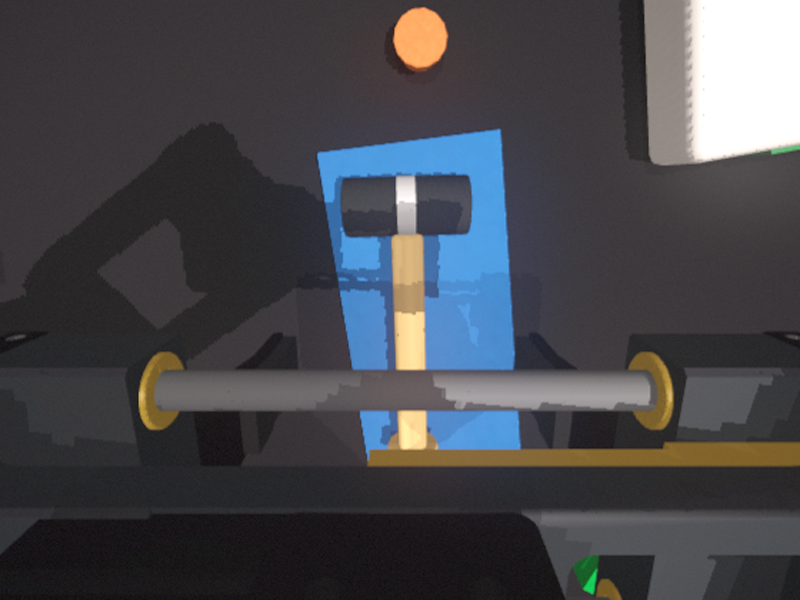

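Wrist view: the mallet's head is centred at (406,205), and the handle runs from (407,237) to (411,445), nearly along the tool axis.

```bash
python3 - <<'E'
from h import *
f=.7
h=at('w5',406*f,205*f,.044); a=at('w5',407.5*f,238*f,.036); b=at('w5',410.5*f,440*f,.036)
d=(a-b)[:2];d/=np.linalg.norm(d); ang=np.degrees(np.arctan2(d[1],d[0]))
L=at('w5',341*f,205*f,.026);R=at('w5',470*f,205*f,.026);print(h,a,b,ang,L,R,(L+R)/2)
c=at('w5',406*f,235*f,.030); print('head near edge',c)
n=np.array([-d[1],d[0]]); print('on axis pt 32mm behind a', a[:2]-.032*d)
E
```

```text
[ 0.62319078 -0.35848614  0.044     ] [ 0.60149033 -0.36213256  0.036     ] [ 0.45037635 -0.38312053  0.036     ] 7.907130837406939 [ 0.61684186 -0.31495242  0.026     ] [ 0.62745465 -0.40141878  0.026     ] [ 0.62214825 -0.3581856   0.026     ]
head near edge [ 0.6026105  -0.36096998  0.03      ]
on axis pt 32mm behind a [ 0.56979458 -0.36653473]
```

>>> jog_arm(delta_pos=[[0,0,-4],[0,0,-8],[0,0,-12],[0,0,-14.5],[0,0,-15.6],[0,0,-15.6],[0,0,-15.6],[0,0,-15.6],[0,0,-15.6],[0,0,-15.6],[0,0,-15.6],[0,0,-15.6]], turn=[0.7,0.7,0.7,0.7,0.7,0.7,0.7,0.7,0.7,0.7,0.7,0.7], grip=[0,0,0,0,0.2,1,1,1,1,1,1,1])

```text
time_s: 14.08
position: [0.5705, -0.3678, 0.0091]
tcp_rot: [[0.99, 0.138, -0.0], [0.138, -0.99, -0.0], [-0.0, 0.0, -1.0]]
force: [-0.6, 0.3, 1.6]
opening: 0.253
grasp_force: 30.0
```

>>> jog_arm(delta_pos=[[0,0,1.5],[0,0,4],[0,1,7],[-1,4,9.8],[-2,8,9.8],[-3,12,9.8],[-4.5,16,9.8],[-6,20,9.8],[-6.7,22,9.8],[-6.7,22,9.8],[-6.7,22,9.8]], turn=[0,0,0,-2,-4,-6,-6.7,-6.7,-6.7,-6.7,-6.7], grip=[1,1,1,1,1,1,1,1,1,1,1])

```text
time_s: 15.45
position: [0.5053, -0.1494, 0.1075]
tcp_rot: [[1.0, 0.021, 0.003], [0.021, -1.0, -0.002], [0.003, 0.002, -1.0]]
force: [-0.2, -0.1, -3.3]
opening: 0.245
grasp_force: 30.0
```

```bash
python3 - <<'E'
from h import *
w=snap('wrist','w6'); cv2.imwrite('pics/w6b.png',cv2.resize(w['color'],(800,600),interpolation=cv2.INTER_CUBIC))
s=read_state(); print(s['position'], s['tcp_rot'][:,0],s['force'],s['time_s'])
E
```

```text
[ 0.50514202 -0.14960478  0.10737071] [0.99979092 0.020296   0.00248832] [ 0.20327909  0.20785327 -3.55059688] 15.5
```

View pics/w6b.png

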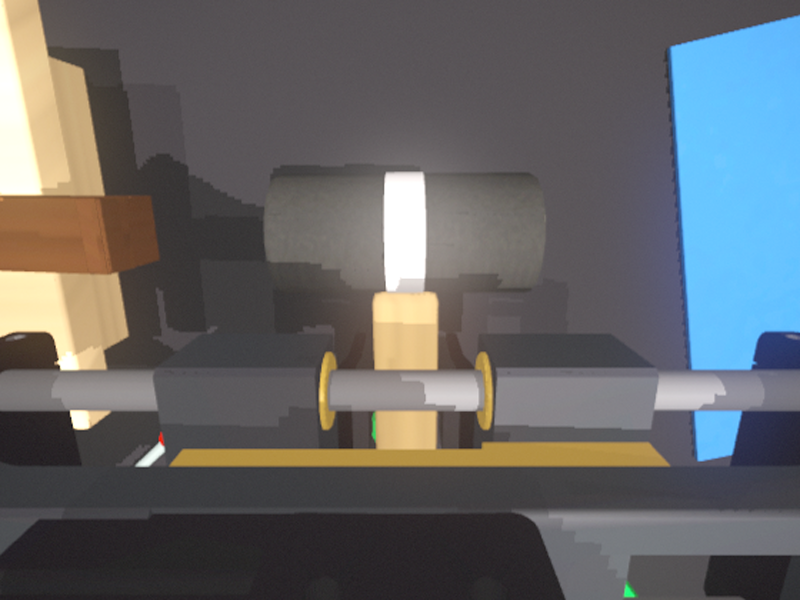

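Wrist view: the head (face at column 265, rows 172-292, centre 232) lines up with the wedge butt (columns 103-157, rows 196-272). I start tapping lightly.

>>> jog_arm(delta_pos=[[0,1.5,0],[0,3,0],[0,4,0],[0,4.8,0],[0,5.5,0],[0,6.2,0]], turn=[0,0,0,0,0,0], grip=[1,1,1,1,1,1])

```text
time_s: 16.25
position: [0.5037, -0.0854, 0.1071]
tcp_rot: [[1.0, 0.021, 0.0], [0.021, -1.0, -0.0], [0.0, 0.0, -1.0]]
force: [0.2, -0.5, -2.8]
opening: 0.246
grasp_force: 30.0
```

>>> jog_arm(delta_pos=[[0,-1.5,0],[0,-2.5,0],[0,-2.5,0]], turn=[0,0,0], grip=[1,1,1])

```text
time_s: 16.62
position: [0.504, -0.1123, 0.1071]
tcp_rot: [[1.0, 0.019, 0.001], [0.019, -1.0, -0.001], [0.001, 0.001, -1.0]]
force: [0.1, 0.3, -3.7]
opening: 0.251
grasp_force: 30.0
```

>>> jog_arm(delta_pos=[[0,1,0],[0,1.8,0],[0,2.5,0],[0,3.2,0]], turn=[0,0,0,0], grip=[1,1,1,1])

```text
time_s: 17.12
position: [0.5038, -0.0787, 0.1071]
tcp_rot: [[1.0, 0.022, 0.001], [0.022, -1.0, -0.002], [0.001, 0.002, -1.0]]
force: [-0.5, -6.7, -6.8]
opening: 0.247
grasp_force: 30.0
```

>>> jog_arm(delta_pos=[[0,-1.5,0],[0,-2.5,0],[0,-2.5,0]], turn=[0,0,0], grip=[1,1,1])

```text
time_s: 17.5
position: [0.5039, -0.1052, 0.1071]
tcp_rot: [[1.0, 0.019, 0.001], [0.019, -1.0, -0.0], [0.001, 0.0, -1.0]]
force: [-1.1, 0.5, -3.2]
opening: 0.251
grasp_force: 30.0
```

```bash
python3 - <<'E'
from h import *
w=snap('wrist','w7'); s=read_state(); print(s['position'],s['force'])
g=cv2.imread('pics/w7.png'); print([tuple(g[163,c]) for c in range(50,200,6)])
E
```

```text
[ 0.50356359 -0.10454341  0.10705618] [-0.16345226 -0.09711607 -3.91229331]
[(np.uint8(27), np.uint8(47), np.uint8(76)), (np.uint8(28), np.uint8(48), np.uint8(76)), (np.uint8(22), np.uint8(44), np.uint8(74)), (np.uint8(28), np.uint8(46), np.uint8(77)), (np.uint8(25), np.uint8(48), np.uint8(78)), (np.uint8(28), np.uint8(47), np.uint8(78)), (np.uint8(27), np.uint8(47), np.uint8(78)), (np.uint8(29), np.uint8(50), np.uint8(81)), (np.uint8(23), np.uint8(45), np.uint8(78)), (np.uint8(25), np.uint8(48), np.uint8(80)), (np.uint8(25), np.uint8(46), np.uint8(80)), (np.uint8(32), np.uint8(53), np.uint8(87)), (np.uint8(29), np.uint8(51), np.uint8(86)), (np.uint8(35), np.uint8(63), np.uint8(108)), (np.uint8(19), np.uint8(33), np.uint8(53)), (np.uint8(25), np.uint8(41), np.uint8(68)), (np.uint8(22), np.uint8(31), np.uint8(52)), (np.uint8(20), np.uint8(30), np.uint8(48)), (np.uint8(20), np.uint8(19), np.uint8(27)), (np.uint8(22), np.uint8(27), np.uint8(30)), (np.uint8(15), np.uint8(21), np.uint8(24)), (np.uint8(21), np.uint8(19), np.uint8(22)), (np.uint8(25), np.uint8(25), np.uint8(26)), (np.uint8(44), np.uint8(48), np.uint8(50)), (np.uint8(48), np.uint8(50), np.uint8(52))]
```

>>> jog_arm(delta_pos=[[0,1,0],[0,1.8,0],[0,2.5,0],[0,3.1,0]], turn=[0,0,0,0], grip=[1,1,1,1])

```text
time_s: 18.05
position: [0.5039, -0.0736, 0.1071]
tcp_rot: [[1.0, 0.023, 0.001], [0.023, -1.0, -0.003], [0.001, 0.003, -1.0]]
force: [-0.6, -9.3, -7.1]
opening: 0.251
grasp_force: 30.1
```

>>> jog_arm(delta_pos=[[0,-1.5,0],[0,-2,0],[0,-2,0]], turn=[0,0,0], grip=[1,1,1])

```text
time_s: 18.42
position: [0.5037, -0.0934, 0.1071]
tcp_rot: [[1.0, 0.02, 0.0], [0.02, -1.0, 0.0], [0.0, -0.0, -1.0]]
force: [-0.3, 1.1, -3.0]
opening: 0.249
grasp_force: 30.0
```

>>> jog_arm(delta_pos=[[0,0.8,0],[0,1.5,0],[0,2.1,0],[0,2.6,0]], turn=[0,0,0,0], grip=[1,1,1,1])

```text
time_s: 18.92
position: [0.5037, -0.0687, 0.107]
tcp_rot: [[1.0, 0.023, 0.0], [0.023, -1.0, -0.005], [-0.0, 0.005, -1.0]]
force: [-2.2, -13.4, -6.6]
opening: 0.25
grasp_force: 30.1
```

>>> jog_arm(delta_pos=[[0,-1.5,0],[0,-2,0],[0,-2,0]], turn=[0,0,0], grip=[1,1,1])

```text
time_s: 19.3
position: [0.5037, -0.0871, 0.1071]
tcp_rot: [[1.0, 0.02, 0.0], [0.02, -1.0, 0.0], [0.0, -0.0, -1.0]]
force: [0.1, -0.5, -3.0]
opening: 0.248
grasp_force: 30.0
```

>>> jog_arm(delta_pos=[[0,0.7,0],[0,1.3,0],[0,1.9,0],[0,2.4,0]], turn=[0,0,0,0], grip=[1,1,1,1])

```text
time_s: 19.8
position: [0.5036, -0.0649, 0.1071]
tcp_rot: [[1.0, 0.024, -0.0], [0.024, -1.0, -0.005], [-0.0, 0.005, -1.0]]
force: [-3.5, -14.9, -4.6]
opening: 0.249
grasp_force: 30.1
```

```bash
python3 - <<'E'
from h import *
s=snap('side','s8'); B=cv2.resize(s['color'][140:240,230:350],(720,600),interpolation=cv2.INTER_CUBIC)
cv2.imwrite('pics/c8.png',B)
E
```

>>> jog_arm(delta_pos=[[0,-1.5,0],[0,-2,0],[0,-2,0]], turn=[0,0,0], grip=[1,1,1])

```text
time_s: 20.23
position: [0.5036, -0.083, 0.1071]
tcp_rot: [[1.0, 0.02, 0.0], [0.02, -1.0, 0.0], [0.0, -0.0, -1.0]]
force: [0.2, -0.8, -3.5]
opening: 0.254
grasp_force: 30.0
```

>>> jog_arm(delta_pos=[[0,0.7,0],[0,1.3,0],[0,1.9,0],[0,2.3,0]], turn=[0,0,0,0], grip=[1,1,1,1])

```text
time_s: 20.72
position: [0.5034, -0.0621, 0.1071]
tcp_rot: [[1.0, 0.024, -0.001], [0.024, -1.0, -0.006], [-0.001, 0.006, -1.0]]
force: [-3.4, -14.1, -4.7]
opening: 0.253
grasp_force: 30.1
```

>>> jog_arm(delta_pos=[[0,-1.5,0],[0,-3,0],[0,-4,0],[0,-4,0],[0,-4,0]], turn=[0,0,0,0,0], grip=[1,1,1,1,1])

```text
time_s: 21.35
position: [0.5033, -0.0995, 0.107]
tcp_rot: [[1.0, 0.021, -0.001], [0.021, -1.0, 0.001], [-0.001, -0.001, -1.0]]
force: [0.7, 0.0, -2.9]
opening: 0.249
grasp_force: 30.0
```

```bash
python3 - <<'E'
from h import *
w=snap('wrist','w9'); snap('side','s9'); s=read_state(); print(s['position'],s['force'],s['time_s'])
for f in('w6','w7','w9'):
  g=cv2.imread(f'pics/{f}.png').astype(int); b,gg,r=g[...,0],g[...,1],g[...,2]
  white=(g.min(2)>170); white[:, :250]=0; white[:,320:]=0; white[:110]=0; white[205:]=0
  v,u=np.nonzero(white); k=np.polyfit(v,u,1); print(f,'band slope',k[0],'u mean',u.mean(),len(u))
  br=(r>1.35*gg)&(r>60)&(gg>1.1*b)
  for row in(145,155,163,172,182): 
    c=np.nonzero(br[row,:185])[0]; print(row,c.min() if len(c) else None,c.max() if len(c) else None,end='; ')
  # strongest edge between face and butt-top edge
  m=cv2.GaussianBlur(r[150:178].mean(0).astype(np.float32)[None],(5,1),0)[0]; d=np.diff(m); print('edges',[(i,round(float(d[i]),1)) for i in np.argsort(-abs(d[:200]))[:8]])
E
```

```text
[ 0.50329947 -0.09931007  0.10697394] [ 0.65093314  0.24478017 -4.23647361] 21.45
w6 band slope 0.0035104762841015828 u mean 283.0480847595762 2454
145 0 106; 155 0 107; 163 0 108; 172 0 110; 182 0 109; edges [(np.int64(184), 14.9), (np.int64(183), 11.4), (np.int64(185), 11.2), (np.int64(108), -9.3), (np.int64(109), -9.1), (np.int64(73), -8.4), (np.int64(74), -8.1), (np.int64(107), -7.2)]
w7 band slope -0.013305669262317108 u mean 282.51702250432777 1733
145 0 153; 155 0 154; 163 0 143; 172 1 132; 182 3 133; edges [(np.int64(130), -9.5), (np.int64(129), -8.7), (np.int64(131), -7.4), (np.int64(184), 7.4), (np.int64(185), 6.2), (np.int64(156), -5.9), (np.int64(155), -5.6), (np.int64(183), 5.2)]
w9 band slope -0.0318980535515817 u mean 283.1732788798133 1714
145 6 136; 155 8 109; 163 10 139; 172 12 140; 182 14 71; edges [(np.int64(142), -18.5), (np.int64(141), -15.3), (np.int64(143), -14.0), (np.int64(138), 11.3), (np.int64(137), 10.1), (np.int64(185), 7.7), (np.int64(144), -6.8), (np.int64(184), 6.7)]
```

```bash
python3 - <<'E'
from h import *
for f,c,z in(('w6',73.5,.132),('w6',108.5,.1045),('w7',130.5,.130),('w7',156,.1025)): print(f,c,at(f,c,164,z)[1])
c=np.load('w9.npz')
for y in(-.035,-.028,-.025,-.022,-.019,-.016): print(y,np.round(proj('w9',[.554,y,.128]),1),np.round(proj('w9',[.554,y,.1]),1), 'board end',np.round(proj('w9',[.60,-.0115,.1]),1))
g=cv2.imread('pics/w9.png').astype(float)
import sys
m=cv2.GaussianBlur(g[150:178].mean(0)[:,::-1],(1,3),0)
for i in range(60,190,4): print(i,m[i].round().astype(int).tolist(),end=' ')
E
```

```text
w6 73.5 -0.05189468582471263
w6 108.5 -0.051977447650008876
w7 130.5 -0.03264568121005246
w7 156 -0.03280586987617473
-0.035 [149.8 164.3] [171.5 158.1] board end [119.1  67. ]
-0.028 [134.7 163.9] [158.8 157.9] board end [119.1  67. ]
-0.025 [128.2 163.8] [153.4 157.7] board end [119.1  67. ]
-0.022 [121.7 163.7] [147.9 157.6] board end [119.1  67. ]
-0.019 [115.2 163.5] [142.5 157.5] board end [119.1  67. ]
-0.016 [108.7 163.4] [137.1 157.4] board end [119.1  67. ]
60 [79, 48, 27] 64 [81, 49, 28] 68 [81, 49, 28] 72 [82, 49, 28] 76 [82, 49, 28] 80 [82, 50, 28] 84 [83, 50, 29] 88 [83, 50, 29] 92 [83, 50, 28] 96 [87, 53, 30] 100 [89, 54, 31] 104 [87, 53, 30] 108 [82, 50, 29] 112 [65, 41, 24] 116 [59, 38, 22] 120 [58, 37, 22] 124 [59, 38, 22] 128 [62, 41, 25] 132 [61, 40, 24] 136 [62, 42, 26] 140 [100, 77, 51] 144 [42, 33, 26] 148 [34, 28, 23] 152 [33, 27, 23] 156 [32, 26, 23] 160 [31, 26, 22] 164 [29, 25, 23] 168 [28, 24, 22] 172 [27, 24, 22] 176 [27, 23, 22] 180 [26, 23, 22] 184 [27, 25, 24] 188 [51, 48, 45]
```

>>> jog_arm(delta_pos=[[0,1,0],[0,2,0],[0,3,0],[0,3.9,0]], turn=[2,2,2,2], grip=[1,1,1,1])

```text
time_s: 21.95
position: [0.5033, -0.0615, 0.1071]
tcp_rot: [[0.998, 0.058, -0.001], [0.058, -0.998, -0.004], [-0.001, 0.004, -1.0]]
force: [-4.5, -15.6, -4.0]
opening: 0.248
grasp_force: 30.1
```

>>> jog_arm(delta_pos=[[0,-1.5,0],[0,-2.8,0],[0,-3.7,0],[0,-3.7,0],[0,-3.7,0]], turn=[0,0,0,0,0], grip=[1,1,1,1,1])

```text
time_s: 22.58
position: [0.5033, -0.0977, 0.107]
tcp_rot: [[0.998, 0.056, -0.0], [0.056, -0.998, 0.0], [-0.0, -0.001, -1.0]]
force: [0.2, 0.2, -3.1]
opening: 0.249
grasp_force: 30.0
```

```bash
cat > butt.py <<'E'
import sys
from h import *
def butt(f):
  g=cv2.imread(f'pics/{f}.png').astype(float); m=cv2.GaussianBlur(g[150:178,:,2].mean(0)[None],(3,1),0)[0]
  # butt top edge: strongest drop in 85..125 ; print subpixel y
  d=-np.diff(m); i=85+np.argmax(d[85:150]); 
  i2=i
  cand=[j for j in range(85,150) if d[j]>2.0 and d[j]==d[max(0,j-3):j+4].max()]
  print(f,'cands',[(j,round(d[j],1),[round(at(f,j+.5+ (d[j+1]-d[j-1])/(2*(2*d[j]-d[j+1]-d[j-1])),164,z)[1]*1e3,2) for z in(.128,.1)]) for j in cand])
  white=(g.min(2)>170); white[:, :250]=0; white[:,320:]=0; white[:110]=0; white[205:]=0
  v,u=np.nonzero(white); print('band slope',np.polyfit(v,u,1)[0])
if __name__=='__main__':
  f=sys.argv[1]
  snap('wrist',f); s=read_state(); print(s['position'],s['time_s']); butt('w9'); butt(f)
E
python3 butt.py w10
```

```text
[ 0.50330632 -0.09754323  0.10699264] 22.625
w9 cands [(109, np.float64(4.8), [np.float64(-16.43), np.float64(-0.44)]), (142, np.float64(20.8), [np.float64(-31.55), np.float64(-18.56)])]
band slope -0.0318980535515817
w10 cands [(113, np.float64(5.2), [np.float64(-14.62), np.float64(0.89)]), (136, np.float64(3.2), [np.float64(-25.23), np.float64(-11.83)]), (147, np.float64(23.9), [np.float64(-30.61), np.float64(-18.27)])]
band slope -0.02981401497941518
```

>>> jog_arm(delta_pos=[[0,1,0],[0,2,0],[0,3,0],[0,3.9,0]], turn=[0,0,0,0], grip=[1,1,1,1])

```text
time_s: 23.12
position: [0.5032, -0.0595, 0.1071]
tcp_rot: [[0.998, 0.059, -0.001], [0.059, -0.998, -0.004], [-0.001, 0.004, -1.0]]
force: [-3.5, -16.6, -3.7]
opening: 0.251
grasp_force: 30.1
```

>>> jog_arm(delta_pos=[[0,-1.5,0],[0,-2.8,0],[0,-3.7,0],[0,-3.7,0],[0,-3.7,0]], turn=[0,0,0,0,0], grip=[1,1,1,1,1])

```text
time_s: 23.75
position: [0.5033, -0.0957, 0.107]
tcp_rot: [[0.998, 0.056, -0.0], [0.056, -0.998, 0.001], [-0.0, -0.001, -1.0]]
force: [0.5, 0.8, -3.6]
opening: 0.253
grasp_force: 30.0
```

```bash
python3 butt.py w11 | grep -v w9
```

```text
[ 0.50327618 -0.09551868  0.10696974] 23.8
band slope -0.0318980535515817
w11 cands [(113, np.float64(5.0), [np.float64(-12.72), np.float64(2.78)])]
band slope -0.02952573034547358
```

>>> jog_arm(delta_pos=[[0,1,0.2],[0,2,0.2],[0,3,0.2],[0,3.9,0.2]], turn=[0,0,0,0], grip=[1,1,1,1])

```text
time_s: 24.3
position: [0.5031, -0.0576, 0.1091]
tcp_rot: [[0.998, 0.059, -0.001], [0.059, -0.998, -0.004], [-0.001, 0.004, -1.0]]
force: [-5.4, -16.5, -3.9]
opening: 0.253
grasp_force: 30.1
```

>>> jog_arm(delta_pos=[[0,-1.5,0],[0,-2.8,0],[0,-3.7,0],[0,-3.7,0],[0,-3.7,0]], turn=[0,0,0,0,0], grip=[1,1,1,1,1])

```text
time_s: 24.92
position: [0.5033, -0.0937, 0.109]
tcp_rot: [[0.998, 0.055, -0.0], [0.056, -0.998, 0.0], [-0.0, -0.001, -1.0]]
force: [0.3, 0.3, -3.0]
opening: 0.247
grasp_force: 30.0
```

```bash
python3 butt.py w12 | grep -v w9; python3 - <<'E'
from h import *
# board-end edge row shift in side view, s0 -> now
snap('side','s12')
a=cv2.imread('pics/s0.png').astype(np.float32).sum(2)
for f in('s4','s9','s12'):
  b=cv2.imread(f'pics/{f}.png').astype(np.float32).sum(2); o=[]
  for u0,u1 in((256,272),(293,308)):
    A=a[184:212,u0:u1].mean(1);B=b[184:212,u0:u1].mean(1);A-=A.mean();B-=B.mean()
    x=np.arange(28); sh=np.arange(-3,3.01,.05)
    e=[((np.interp(x[4:-4]-t,x,A)-B[4:-4])**2).sum() for t in sh]; o.append(sh[np.argmin(e)])
  print(f,o)
for z in(.1045,.1): print(proj('s0',[.5,-.0115,z]),proj('s0',[.6,-.0115,z]))
E
```

```text
[ 0.50328453 -0.09355551  0.10897626] 24.975
band slope -0.0318980535515817
w12 cands [(116, np.float64(4.7), [np.float64(-11.03), np.float64(4.19)]), (145, np.float64(4.6), [np.float64(-24.77), np.float64(-12.25)])]
band slope -0.031071704291489737
s4 [np.float64(-2.5000000000000018), np.float64(-1.4500000000000055)]
s9 [np.float64(-2.700000000000001), np.float64(0.8499999999999863)]
s12 [np.float64(-2.9000000000000004), np.float64(0.8999999999999861)]
(np.float64(264.3457758968056), np.float64(192.2420501807867)) (np.float64(297.44261837256903), np.float64(191.3714411790375))
(np.float64(264.38419070930814), np.float64(193.47931976136704)) (np.float64(297.4152777418843), np.float64(192.6072029268233))
```

>>> jog_arm(delta_pos=[[0,1,0],[0,2,0],[0,3,0],[0,3.9,0]], turn=[0,0,0,0], grip=[1,1,1,1])

```text
time_s: 25.52
position: [0.5031, -0.0557, 0.1091]
tcp_rot: [[0.998, 0.059, -0.001], [0.059, -0.998, -0.004], [-0.001, 0.004, -1.0]]
force: [-6.7, -18.3, -3.4]
opening: 0.246
grasp_force: 30.2
```

>>> jog_arm(delta_pos=[[0,-1.5,0],[0,-2.8,0],[0,-3.7,0],[0,-3.7,0],[0,-3.7,0]], turn=[0,0,0,0,0], grip=[1,1,1,1,1])

```text
time_s: 26.15
position: [0.5033, -0.0917, 0.109]
tcp_rot: [[0.998, 0.056, -0.0], [0.056, -0.998, 0.0], [-0.0, -0.0, -1.0]]
force: [-0.2, 0.1, -3.3]
opening: 0.249
grasp_force: 30.0
```

```bash
python3 butt.py w13 | grep -v w9
```

```text
[ 0.50329299 -0.09152953  0.1089876 ] 26.2
band slope -0.0318980535515817
w13 cands [(116, np.float64(3.6), [np.float64(-9.13), np.float64(6.06)]), (148, np.float64(14.1), [np.float64(-24.13), np.float64(-11.88)])]
band slope -0.03158737091855044
```

>>> jog_arm(delta_pos=[[0,1,0],[0,2,0],[0,3,0],[0,3.9,0]], turn=[0,0,0,0], grip=[1,1,1,1])

```text
time_s: 26.7
position: [0.503, -0.0539, 0.1091]
tcp_rot: [[0.998, 0.059, -0.001], [0.059, -0.998, -0.005], [-0.002, 0.005, -1.0]]
force: [-6.1, -19.9, -3.3]
opening: 0.257
grasp_force: 30.2
```

>>> jog_arm(delta_pos=[[0,-1.5,0],[0,-2.8,0],[0,-3.7,0],[0,-3.7,0]], turn=[0,0,0,0], grip=[1,1,1,1])

```text
time_s: 27.2
position: [0.5037, -0.0908, 0.109]
tcp_rot: [[0.999, 0.054, 0.0], [0.054, -0.999, 0.0], [0.0, -0.0, -1.0]]
force: [-0.3, 0.0, -4.2]
opening: 0.247
grasp_force: 30.0
```

>>> jog_arm(delta_pos=[[0,1,0],[0,2,0],[0,3,0],[0,3.9,0]], turn=[0,0,0,0], grip=[1,1,1,1])

```text
time_s: 27.7
position: [0.5029, -0.052, 0.1091]
tcp_rot: [[0.998, 0.06, -0.001], [0.06, -0.998, -0.005], [-0.002, 0.005, -1.0]]
force: [-5.7, -20.1, -2.5]
opening: 0.244
grasp_force: 30.2
```

>>> jog_arm(delta_pos=[[0,-1.5,0],[0,-2.8,0],[0,-3.7,0],[0,-3.7,0],[0,-3.7,0]], turn=[0,0,0,0,0], grip=[1,1,1,1,1])

```text
time_s: 28.32
position: [0.5033, -0.0877, 0.109]
tcp_rot: [[0.998, 0.056, -0.0], [0.056, -0.998, 0.0], [-0.0, -0.0, -1.0]]
force: [0.3, -0.4, -3.7]
opening: 0.247
grasp_force: 30.0
```

```bash
python3 butt.py w14 | grep -v w9; python3 - <<'E'
from h import *
snap('side','s14'); snap('top','t14')
# independent butt position: side view, wedge brown extents along wedge centre line
for f in('s4','s9','s12','s14'):
  g=cv2.imread(f'pics/{f}.png').astype(int); b,gg,r=g[...,0],g[...,1],g[...,2]
  br=(r>1.5*gg)&(r<150)&(r>40); br[:170]=0; br[215:]=0; br[:,260:].sum(); br[:,:265]=0; br[:,305:]=0
  v,u=np.nonzero(br); print(f,len(u),(u.min(),u.max(),v.min(),v.max()) if len(u) else 0)
p=lambda y:np.round(proj('s14',[.554,y,.128]),1); print(p(-.05),p(-.02),p(-.005))
# wrist: full red profile in w13,w14
for f in('w12','w13','w14'):
  g=cv2.imread(f'pics/{f}.png').astype(float)[150:178].mean(0)[:,::-1]
  print(f,[tuple(g[i].astype(int)) and [int(x) for x in g[i]] for i in range(90,185,4)])
E
```

```text
[ 0.50327571 -0.08746765  0.10895611] 28.375
band slope -0.0318980535515817
w14 cands [(119, np.float64(4.2), [np.float64(-6.37), np.float64(8.57)])]
band slope -0.03109805353860149
s4 69 (np.int64(279), np.int64(286), np.int64(180), np.int64(198))
s9 39 (np.int64(280), np.int64(286), np.int64(180), np.int64(188))
s12 29 (np.int64(281), np.int64(287), np.int64(180), np.int64(187))
s14 21 (np.int64(281), np.int64(287), np.int64(180), np.int64(185))
[282.8 192.4] [282.4 186.8] [282.1 184.1]
w12 [[92, 61, 36], [92, 60, 36], [92, 61, 36], [96, 63, 39], [99, 65, 39], [97, 64, 39], [95, 63, 38], [81, 56, 35], [80, 57, 36], [82, 59, 38], [85, 62, 40], [88, 65, 41], [91, 67, 43], [96, 72, 47], [121, 95, 64], [115, 90, 60], [113, 89, 59], [38, 31, 24], [36, 29, 23], [35, 29, 24], [33, 28, 23], [32, 26, 23], [30, 25, 23], [29, 25, 22]]
w13 [[92, 60, 36], [92, 60, 36], [92, 60, 36], [94, 61, 36], [96, 63, 38], [97, 64, 38], [94, 63, 38], [86, 59, 37], [80, 57, 36], [83, 59, 38], [85, 61, 39], [89, 66, 42], [91, 67, 44], [95, 71, 46], [152, 122, 83], [121, 95, 64], [116, 91, 60], [113, 89, 60], [39, 31, 25], [38, 30, 24], [37, 29, 24], [35, 28, 23], [34, 27, 23], [33, 27, 23]]
w14 [[90, 58, 35], [90, 59, 35], [90, 58, 35], [90, 59, 35], [94, 61, 36], [95, 62, 37], [91, 59, 35], [92, 61, 37], [78, 55, 35], [81, 58, 37], [84, 60, 38], [89, 66, 42], [89, 65, 42], [94, 70, 45], [137, 108, 73], [186, 154, 106], [174, 142, 97], [121, 95, 64], [117, 92, 61], [99, 77, 52], [42, 33, 26], [40, 31, 25], [38, 30, 24], [36, 29, 23]]
```

```bash
python3 - <<'E'
from h import *
g=cv2.imread('pics/w14.png').astype(float)
for z in(.1,.104): print('bottom edge 144.5',z,at('w14',144.5,164,z)[1],'board end', [at('w14',c,164,z)[1] for c in(156,158)])
print('end face bottom edge .082',[at('w14',c,164,.082)[1] for c in(168,170)])
r=g[...,2]
for row in range(100,200,8): print(row,[int(x) for x in r[row,60:180:4]])
E
```

```text
bottom edge 144.5 0.1 -0.005366535473815298 board end [np.float64(-0.011822614534032452), np.float64(-0.012945321596883608)]
bottom edge 144.5 0.104 -0.0071747149525645815 board end [np.float64(-0.013479724683921765), np.float64(-0.014576160909487726)]
end face bottom edge .082 [np.float64(-0.011810735245945031), np.float64(-0.01305148564485667)]
100 [136, 138, 228, 228, 228, 228, 228, 229, 229, 229, 229, 229, 230, 230, 230, 230, 230, 230, 230, 229, 229, 230, 230, 174, 141, 140, 58, 52, 57, 54]
108 [104, 106, 168, 208, 209, 225, 229, 229, 229, 229, 230, 230, 229, 229, 230, 230, 230, 230, 230, 230, 230, 230, 231, 195, 144, 144, 62, 56, 51, 56]
116 [100, 101, 142, 169, 175, 177, 176, 229, 229, 229, 229, 229, 230, 229, 229, 230, 230, 230, 230, 230, 230, 230, 230, 212, 147, 147, 82, 52, 51, 56]
124 [92, 91, 103, 107, 139, 139, 129, 130, 122, 122, 122, 124, 125, 116, 79, 78, 83, 79, 80, 81, 106, 230, 230, 229, 150, 147, 100, 54, 52, 56]
132 [78, 79, 81, 81, 80, 83, 84, 119, 119, 118, 126, 129, 126, 117, 82, 78, 79, 83, 74, 78, 76, 230, 230, 230, 150, 146, 134, 51, 50, 56]
140 [79, 82, 82,
[... 395 characters left out ...]
8, 82, 82, 80, 82, 81, 83, 84, 82, 89, 89, 83, 79, 64, 62, 66, 62, 63, 61, 183, 185, 148, 118, 112, 43, 44, 38]
172 [74, 78, 78, 81, 80, 81, 82, 81, 81, 83, 82, 84, 85, 85, 83, 85, 59, 84, 132, 157, 155, 156, 179, 187, 158, 113, 114, 51, 38, 38]
180 [116, 115, 113, 109, 129, 180, 184, 184, 184, 184, 184, 185, 185, 185, 186, 186, 186, 186, 186, 181, 182, 181, 181, 181, 165, 115, 110, 66, 40, 37]
188 [105, 103, 103, 104, 102, 147, 177, 177, 177, 177, 178, 179, 178, 180, 180, 180, 180, 180, 181, 181, 181, 182, 181, 181, 169, 111, 110, 82, 39, 37]
196 [99, 99, 100, 101, 100, 148, 177, 177, 178, 180, 179, 179, 179, 180, 179, 179, 180, 180, 180, 181, 181, 180, 180, 179, 171, 113, 110, 113, 38, 37]
```

>>> jog_arm(delta_pos=[[0,1,0],[0,2,0],[0,3,0],[0,3.8,0]], turn=[0,0,0,0], grip=[1,1,1,1])

```text
time_s: 28.98
position: [0.5027, -0.0515, 0.1092]
tcp_rot: [[0.998, 0.06, -0.002], [0.06, -0.998, -0.006], [-0.002, 0.006, -1.0]]
force: [-8.9, -25.5, 0.1]
opening: 0.252
grasp_force: 30.3
```

>>> jog_arm(delta_pos=[[0,-1.5,0],[0,-2.8,0],[0,-3.7,0],[0,-3.7,0],[0,-3.7,0]], turn=[0,0,0,0,0], grip=[1,1,1,1,1])

```text
time_s: 29.6
position: [0.5033, -0.0866, 0.1089]
tcp_rot: [[0.998, 0.056, -0.0], [0.056, -0.998, 0.0], [-0.0, -0.0, -1.0]]
force: [1.4, -0.7, -3.3]
opening: 0.248
grasp_force: 30.0
```

```bash
python3 butt.py w15 | grep -v w9
```

```text
[ 0.5033167  -0.08648592  0.10897459] 29.65
band slope -0.0318980535515817
w15 cands [(122, np.float64(4.2), [np.float64(-6.44), np.float64(8.28)])]
band slope -0.022409219917441874
```

Seated: the last tap left the butt where it was (-6.4 mm before and after), with the force rising to 25 N. One more confirming tap.

>>> jog_arm(delta_pos=[[0,1,0],[0,2,0],[0,3,0],[0,3.8,0]], turn=[0,0,0,0], grip=[1,1,1,1])

```text
time_s: 30.15
position: [0.5026, -0.0511, 0.1092]
tcp_rot: [[0.998, 0.061, -0.002], [0.06, -0.998, -0.007], [-0.003, 0.007, -1.0]]
force: [-9.9, -27.6, 0.4]
opening: 0.251
grasp_force: 30.5
```

>>> jog_arm(delta_pos=[[0,-1.5,0],[0,-2.8,0],[0,-3.7,0],[0,-3.7,0],[0,-3.7,0]], turn=[0,0,0,0,0], grip=[1,1,1,1,1])

```text
time_s: 30.78
position: [0.5033, -0.0855, 0.109]
tcp_rot: [[0.998, 0.056, -0.0], [0.056, -0.998, 0.0], [-0.0, -0.0, -1.0]]
force: [-0.0, 0.3, -3.8]
opening: 0.25
grasp_force: 30.0
```

```bash
python3 butt.py w16 | grep -v w9
```

```text
[ 0.50329565 -0.0854172   0.10897287] 30.825
band slope -0.0318980535515817
w16 cands [(124, np.float64(3.9), [np.float64(-6.46), np.float64(8.05)])]
band slope -0.03304741332548786
```

>>> jog_arm(delta_pos=[[0,-4,0],[1,-9,0],[2.5,-14,0],[4,-19,0],[5.5,-24,0],[6.7,-28.2,0],[6.7,-28.2,-3],[6.7,-28.2,-6],[6.7,-28.2,-8],[6.7,-28.2,-9],[6.7,-28.2,-9.5],[6.7,-28.2,-9.7]], turn=[0,2,5,6,6,6,6,6,6,6,6,6], grip=[1,1,1,1,1,1,1,1,1,1,1,1])

```text
time_s: 32.33
position: [0.5711, -0.368, 0.0126]
tcp_rot: [[0.987, 0.16, 0.001], [0.16, -0.987, -0.001], [0.001, 0.001, -1.0]]
force: [0.9, 0.9, -3.9]
opening: 0.252
grasp_force: 30.0
```

>>> jog_arm(delta_pos=[[0,0,-0.1],[0,0,-0.2],[0,0,-0.2]], turn=[0,0,0], grip=[1,1,1])

```text
time_s: 32.7
position: [0.5706, -0.3679, 0.0104]
tcp_rot: [[0.987, 0.16, 0.0], [0.16, -0.987, -0.0], [0.0, 0.0, -1.0]]
force: [0.0, 0.2, -3.1]
opening: 0.254
grasp_force: 30.0
```

>>> jog_arm(delta_pos=[[0,0,-0.1],[0,0,-0.15],[0,0,-0.15],[0,0,-0.15]], turn=[0,0,0,0], grip=[1,1,1,1])

```text
time_s: 33.2
position: [0.5707, -0.3679, 0.0091]
tcp_rot: [[0.987, 0.16, 0.0], [0.16, -0.987, -0.0], [0.0, 0.0, -1.0]]
force: [-1.8, 0.6, 2.9]
opening: 0.255
grasp_force: 30.0
```

On the mat now: the force has gone positive. I release and rise.

>>> jog_arm(delta_pos=[[0,0,0],[0,0,0],[0,0,0],[0,0,0],[0,0,0],[0,0,0],[0,0,2],[0,0,5],[0,0,9],[0,0,14],[0,0,16],[0,0,16]], turn=[0,0,0,0,0,0,0,0,0,0,0,0], grip=[0.2,0.2,0.2,0.2,0.2,0.2,0.2,0.2,0.2,0.2,0.2,0.2])

```text
time_s: 34.7
position: [0.5719, -0.3689, 0.1725]
tcp_rot: [[0.987, 0.16, 0.005], [0.16, -0.987, -0.005], [0.004, 0.005, -1.0]]
force: [0.7, 0.3, -0.2]
opening: 0.798
grasp_force: 0.0
```

```bash
python3 - <<'E'
from h import *
snap('wrist','w17'); s=read_state(); print(s['position'],s['opening'],s['time_s'])
a=cv2.imread('pics/w5.png').astype(int);b=cv2.imread('pics/w17.png').astype(int)
for f,g in(('w5',a),('w17',b)):
  wh=(g.min(2)>150);wh[:100]=0;wh[180:]=0;wh[:,230:340]&=True;wh[:,:230]=0;wh[:,340:]=0
  v,u=np.nonzero(wh);p=at(f,u.mean(),v.mean(),.04);print(f,len(u),u.mean(),v.mean(),p)
  ye=(g[...,2]>150)&(g[...,0]<150)&(g[...,2]-g[...,0]>40);ye[:160]=0;ye[258:]=0;ye[:,:250]=0;ye[:,330:]=0
  v,u=np.nonzero(ye);k=np.polyfit(v,u,1);A=at(f,np.polyval(k,170),170,.036);B=at(f,np.polyval(k,250),250,.036);print(A,B,np.degrees(np.arctan2(*(A-B)[[1,0]])))
E
```

```text
[ 0.57086297 -0.36795874  0.17024177] 0.7996039422309742 34.75
w5 519 283.86512524084776 142.1290944123314 [ 0.62415756 -0.35804454  0.04      ]
[ 0.59827195 -0.36251643  0.036     ] [ 0.51678378 -0.37184133  0.036     ] 6.5281120405560795
w17 236 282.0 137.59745762711864 [ 0.63023386 -0.35677489  0.04      ]
[ 0.59928137 -0.36133472  0.036     ] [ 0.51581358 -0.37480152  0.036     ] 9.16519232453045
```

```bash
python3 -c "
from rig import *
print(hand_in())"
```

```text
the job is handed in; nothing more can be done
None
```

I drove the wedge home with light taps: the last two no longer moved it, at about 25–28 N read at the wrist. The mallet is back on its mat and I've handed the job in; I saw no score, and I inferred that the board is down from the wedge stopping dead.

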